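Set a bracket blank over the bending edge and clamp it

ROBOT

A 7-joint arm with a two-finger parallel gripper is mounted at the origin on a cart in front of the work surface, level with it; the furniture and walls round the work are solid. World frame = base frame: x ahead of the robot, y to its left, z up, the work surface at z = 0. Lengths are in m, angles in rad, forces in N, time in s.
With the tool pointing down it reaches from about 0.425 to 0.825 m from the base axis. Payload 3.6 kg.
Tool frame: the origin (TCP) lies midway between the tips of the shut fingers; the grasp point (between the pads) lies 19 mm behind it (grasp_offset is the distance from the TCP to the grasp point, in m); x points along the fingers, y is the direction in which the jaws open and shut, and the axes are right-handed (so a half turn about x gives the same grasp; the last joint's range is limited). The gripper opens to 93 mm and grips with 3 to 60 N. Pads are 15 mm wide; open, the fingers measure 128 mm over their backs; the gripper's body (75 mm by 188 mm) begins 65 mm behind the grasp point.
Start: joints at [-1.27, 0.615, -0.013, 1.423, 0.008, 1.103, -0.04], TCP at [0.209, 0.615, 0.219] pointing down, gripper open.
Joint ranges: [-3.12, 3.12], [-0.3, 2.06], [-1.34, 1.32], [0.26, 2.42], [-1.36, 4.5], [0.01, 1.98], [-2.84, 2.84]. Speed limits (rad/s): [2.79, 2.79, 3.14, 3.14, 3.14, 3.14, 3.14].

INTERFACE

Orientations are given as a rotation vector (axis times angle).
In Python, from bench import * gives the robot as it stands. The module is installed in compiled form; this text tells all that it offers.
- The arm moves only by the tool carry_out, never from a script. Its argument "series" is a list of rows, each a list of 2 entries, a list of its own where there are three numbers: the shift along the tool's x, y, z in mm, then the turn, a rotation vector about the tool's x, y, z in rad. A call has exactly 8 rows; each row shifts and turns the pose as measured when the row begins, along the tool's axes as they then stand; what a row does not reach is not made up. A row lasts 1/12 s, in which the tool goes at most 41.7 mm and 7.16 degrees, less where a joint would pass 70% of its speed; a pose out of reach is approached as far as the arm can. A call is refused whole if a number of a shift passes 41.7 or a number of a turn 0.125, either way. A call with a gripper value outside its range is refused whole. "hand" is the opening, from -1 (shut) to 1 (fully open), set as the call begins (left out, the last holds). The fingers move at their own pace and stop on an object; "squeeze" is the grip in N (left out, the last holds). Time passes only in rows, so rows that do not move let the fingers close, or fill a call up. It gives the time, the measured TCP pose, the force and the opening at its end, in the units of the state.
- get_state(): the state, without advancing time (a new reading comes with each control period).
- read_camera(name): name is "side" or "top"; returns the picture (384x512x3 uint8, blue, green, red); there is no depth.
- camera_params(name): a dict with "camera_matrix" (3x3 intrinsics, pixels), "cam_to_world" (4x4, takes a point from camera to world coordinates). Camera axes: x right, y up, looking along -z (the intrinsics and any distortion apply to the point x, -y, -z); pixel columns grow to the right and rows downward; lengths in m; the calibration is good to about 2 mm. A picture is of the moment at which its call begins. camera_params takes no time and is no camera call.
- hand_in(): hands the job in, once; it reports no verdict.
Trained networks look in the newest picture that a camera, given by its name, has taken for a name from the list of things; names that differ only in an ending like _2 or _b are one class to them, and where a whole thing is asked for, a point or a joint stands for the part that bears it (a point fixed in the world has none). Each returns a list of dicts, best first, with "p" (0 to 1); they miss things now and then, are a little off and sometimes report something else, mostly with a low value. They report only what shows in the picture. A call takes as long as a camera call. They do not tell look-alikes from the thing itself.
- recognise(camera, name): "uv" ([column, row] in pixels, amid what is visible of it).
- mark_of(camera, name): "uv" ([column, row] in pixels: a listed point, or the origin of a listed thing).
The state is a dict: "clock": time; "qpos": joint angles; "qvel": joint speeds; "tau": joint torques, N m; "ee_pos": TCP position; "orientation": TCP orientation; "force": force on the tool from outside, world axes, zero at the start; "torque": the same for the moment, N m; "gripper_width": finger opening in m.
Only numpy, scipy, OpenCV 4.12 (cv2) and the standard library are available. Lean on these libraries where they do the work, as an engineer would, in place of code of your own. Each camera call takes 0.05 s, during which the arm holds its last target. There are 200 camera calls.

TASK

The aluminium bracket blank on the bending block is to be folded along its white bend line. Without lifting it, push it flat against the back fence and along the fence until its blue end overhangs and the white line lies on the block's bending edge; then press the red handle of the toggle clamp all the way down so that its pad holds the blank there, and leave the other things on the bench alone.

Things in the scene. Friction and masses are not known exactly. Their poses are not given: they have to be found in the camera images.
- bending_block: fixed block on the bench, grey base 160 x 210 mm (its x by y). Origin: centre of its underside; at yaw 0 its x points away from the robot, y to the left. Mid-grey steel bed at x -80 to -18 mm, y -105 to 105 mm, flat top 40 mm above the bench. Its right end, y -105 mm, is the bending edge, with nothing beyond it down to the bench
- fence_face (a point): middle of the front face of the dark fence along the back of the bed, at bed level (block frame -22, 0, 40 mm); axes as the block's. The fence is 14 mm thick, rises 12 mm above the bed and runs its whole length
- bend_edge (a point): point on the bending edge, at the bed's top, opposite the middle of a blank that lies against the fence (block frame -42, -105, 40 mm); axes as the block's
- blank: loose aluminium strip, 40 x 140 x 5 mm (its x, y, z), 0.07 to 0.14 kg, lying flat on the bed along the fence, a little away from it and slightly askew. Origin: centre of its underside; its +x side faces the fence, its -y end is dyed blue and is the end to overhang. Against the fence its origin is at x -42 mm of the block
- bend_line (a point): middle of the white bend line across the blue end, on the blank's top, 30 mm from the blue end and 40 mm from the blank's origin; axes as the blank's
- handle_end (a point): end of the red handle: a round bar of 15 mm diameter, its grip the last 72 mm. Open, the end is at (95, -75, 170) mm in the block's frame and the handle rises from (40, -75, 80), away from the robot. Pressed, the end goes down and away through (122, 143) mm in x and z, then (133, 96), to its stop at (134, 76): handle level, clamp over centre, locked. 3 to 10 N at the grip; it stays where left
- clamp_arm: arm of the steel toggle clamp behind the fence, in the block's plane y -75 mm, x 0 to 75, 44 mm wide; origin at the arm's hinge (block 18, -75, 62 mm). Open, it stands up to 85 mm above the bed and its pad, 15 mm across, at x -20 mm. The handle swings it down towards the robot until its springy rubber pad stands on the blank's middle line, 30 mm from the bending edge, with some 6 N
- choke_bracket: the old grey bracket, 42 x 73 x 50 mm, stands loose at the left; leave alone. Beyond it two camshafts stand upright, 490 mm tall (robot frame x 550 to 670 mm, y 220 to 400 mm), and a speaker 300 mm tall (x over 425, y over 520 mm)
- paint_marker: marker pen, 15 x 132 x 15 mm, lies loose right of the block; leave alone
- tape_roll: black tape roll, 68 mm, 19 mm high, loose at the left; leave alone
- ratchet: steel ratchet, 30 x 194 x 16 mm, loose behind the block, to the left; leave alone
- feeler_gauge: folded feeler gauge, 22 x 95 x 14 mm, loose at the left; leave alone
- bolt_1: rusty bolt, 13 x 47 x 15 mm, loose at the right; leave alone
- nut_1: flanged nut, 24 x 24 x 13 mm, loose at the right; leave alone
There are look-alikes about, which are no part of the job. There is more than one size of the blank; the job needs the larger.

How it is judged:
On the way, in this order (a step that is already met when the one before it is completed fails the run):
1. the blank lies against the fence with its bend line on the bending edge, the clamp still open (y of bend_line in the frame of bend_edge between -0.004 and 0.004 m and x of blank in the frame of bending_block above -0.0455 m and angle between the y axis of blank and the y axis of bending_block, either way round below 0.04 rad and z of handle_end in the frame of bending_block above 0.14 m), for 0.2 s.
2. the clamp is pressed shut on the blank (z of handle_end in the frame of bending_block below 0.084 m and contact force between clamp_arm and blank above 3 N), for 0.2 s.
At the end, for the whole second after the job is handed in: the blank lies flat against the fence (gap under 3.5 mm, askew by less than 0.04 rad) with its bend line within 4 mm of the bending edge, and the clamp is shut (end of the handle less than 84 mm above the bench, its stop being at 76) with its pad pressing on the blank with more than 3 N (all of step 2 and y of bend_line in the frame of bend_edge between -0.004 and 0.004 m and x of blank in the frame of bending_block above -0.0455 m and angle between the y axis of blank and the y axis of bending_block, either way round below 0.04 rad and angle between blank's own z axis and vertical below 0.04 rad and linear speed of blank below 0.01 m/s); the robot touches nothing.
It fails at once if the blank is lifted or tipped off the bed (height (world z) of blank above 0.052 m or height (world z) of blank below 0.03 m or angle between blank's own z axis and vertical above 0.2 rad).
It fails at once if another thing on the bench is disturbed (moved more than 20 mm) (distance of any of choke_bracket, paint_marker, tape_roll, ratchet, feeler_gauge, bolt_1, nut_1 from where it was at the start of the episode above 0.02 m).
It also fails if it takes over 59 s, if anything falls off the work surface, if the arm or the gripper's body presses on something with over 40 N, if the wrist force passes 120 N, or if a joint passes its speed limit or range.

## Working session

There is one attempt and no reset: what is moved stays moved. The work goes in short steps, Python scripts to look and compute and a tool call to move; the robot and the scene stay as the last step left them, time stands still between calls to the robot, and variables do not carry over. Pictures are saved under pics/ and viewed, about 8 in all and at most 12, crops included, and the job is handed in when it is done.

Besides the shell and the picture viewer there is one more tool, called after ">>>" as a command line: name --argument value ..., lists and objects as JSON in quotes. carry_out: Moves the arm, as the interface text tells. Its arguments: {"type":"object","properties":{"series":{"type":"array","items":{"type":"array"}},"hand":{"type":"number"},"squeeze":{"type":"number"}},"required":["series"]}

```bash
mkdir -p pics; cat > h.py <<'E'
from bench import *
import numpy as np, cv2
from scipy.spatial.transform import Rotation as R
def ray(cam,uv,z):
    p=camera_params(cam); K=np.array(p["camera_matrix"]); T=np.array(p["cam_to_world"])
    d=np.linalg.inv(K)@[uv[0],uv[1],1]; d=T[:3,:3]@[d[0],-d[1],-d[2]]
    o=T[:3,3]; return o+d*(z-o[2])/d[2]
def proj(cam,P):
    p=camera_params(cam); K=np.array(p["camera_matrix"]); T=np.array(p["cam_to_world"])
    c=np.linalg.inv(T)@np.r_[P,1]; q=K@[c[0],-c[1],-c[2]]; return q[:2]/q[2]
E
python3 - <<'E'
from h import *
np.set_printoptions(precision=4,suppress=True)
s=get_state(); print(s["ee_pos"],s["orientation"],s["gripper_width"],R.from_rotvec(s["orientation"]).as_matrix(),camera_params("top").keys())
for c in("top","side"):
    im=read_camera(c); cv2.imwrite(f"pics/{c}0.png",im); 
a=cv2.imread("pics/top0.png");b=cv2.imread("pics/side0.png")
cv2.imwrite("pics/t.png",cv2.resize(a,(800,600)));cv2.imwrite("pics/s.png",cv2.resize(b,(800,600)))
for c in("top","side"):
    print(c,np.array(camera_params(c)["cam_to_world"])[:3,3])
    for n,z in(("bending_block",0),("fence_face",.04),("bend_edge",.04),("blank",.04),("bend_line",.045),("handle_end",.17),("clamp_arm",.062)):
        for d in mark_of(c,n)[:3]: print(n,d["p"],d["uv"],ray(c,d["uv"],z))
E
```

```text
[0.209  0.6147 0.2175] [ 0.2552  1.5558 -0.2592] 0.09296849752247631 [[-0.0008  0.3219  0.9468]
 [-0.0024  0.9468 -0.3219]
 [-1.     -0.0025  0.0001]] dict_keys(['camera_matrix', 'cam_to_world'])
top [ 0.4473 -0.0069  1.0463]
bending_block 0.55 [255.2, 211.4] [0.5243 0.0125 0.    ]
fence_face 0.83 [258.9, 218.5] [0.5017 0.002  0.04  ]
bend_edge 0.83 [296.7, 232.8] [ 0.4608 -0.1002  0.04  ]
blank 0.93 [254.7, 231.2] [0.4673 0.0141 0.04  ]
blank 0.67 [291.8, 172.6] [ 0.6274 -0.0921  0.04  ]
blank 0.58 [380.2, 197.4] [ 0.553  -0.3325  0.04  ]
bend_line 0.83 [388.7, 193.4] [ 0.563  -0.3547  0.045 ]
bend_line 0.79 [272.4, 232.1] [ 0.4639 -0.034   0.045 ]
handle_end 0.65 [291.2, 170.9] [ 0.6084 -0.0797  0.17  ]
clamp_arm 0.67 [288.2, 208.1] [ 0.5269 -0.0775  0.062 ]
side [ 0.1625 -0.9232  0.7322]
bending_block 0.6 [232.4, 228.6] [0.5269 0.0244 0.    ]
fence_face 0.95 [226.9, 221.0] [0.5063 0.0111 0.04  ]
bend_edge 0.9 [225.8, 249.5] [ 0.4596 -0.1023  0.04  ]
blank 0.86 [213.1, 224.2] [0.4672 0.0118 0.04  ]
blank 0.49 [314.1, 316.5] [ 0.5466 -0.379   0.04  ]
bend_line 0.9 [219.5, 234.3] [ 0.4649 -0.0437  0.045 ]
handle_end 0.7 [232.1, 316.2] [ 0.3498 -0.4257  0.17  ]
handle_end 0.62 [273.0, 185.2] [ 0.6034 -0.0649  0.17  ]
clamp_arm 0.84 [243.3, 228.0] [ 0.5225 -0.0645  0.062 ]
```

View pics/t.png

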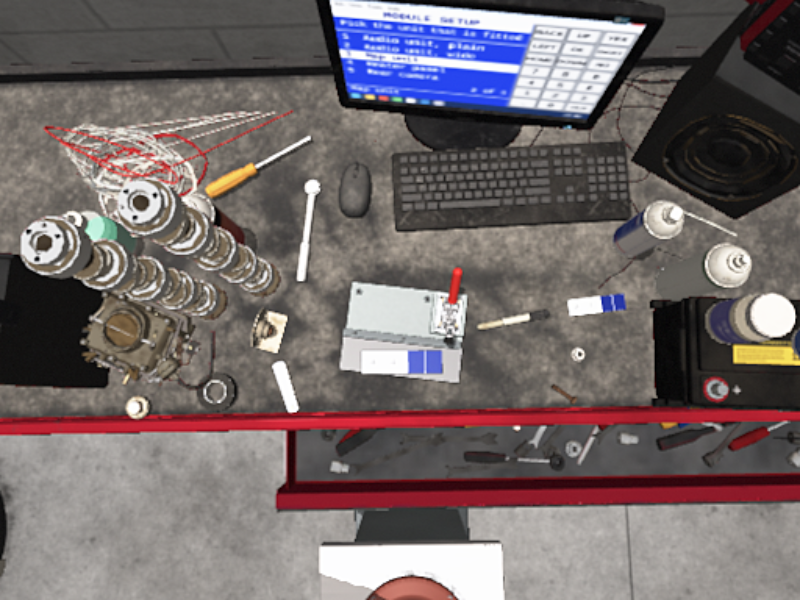

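View pics/s.png

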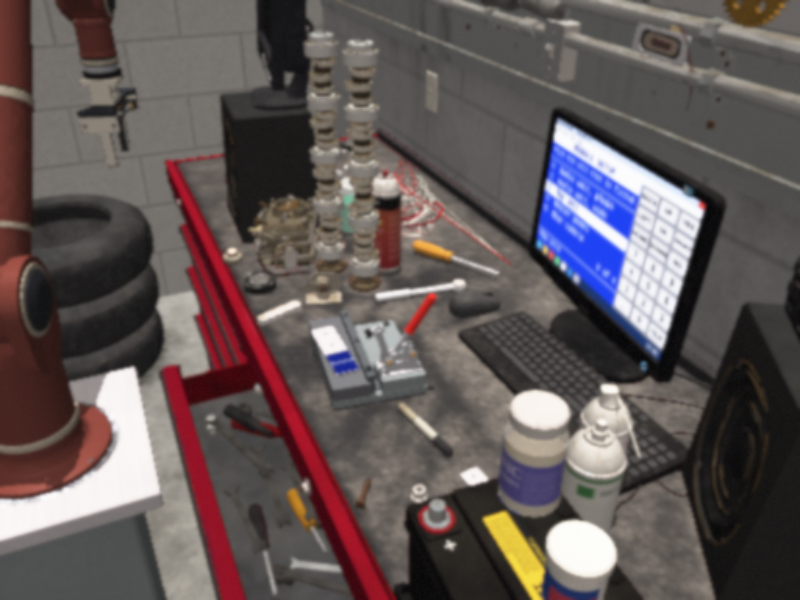

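The top picture shows two blank candidates. One is on the bed, around (401,361) in the 800 px picture, and is about 82 px long. The other is on the bench at (597,304) and about 58 px long. The one on the bed is larger and lies by the fence, so it fits the description. I'll confirm with an enlarged crop.

```bash
python3 - <<'E'
from h import *
a=cv2.imread("pics/top0.png")
cv2.imwrite("pics/tc.png",cv2.resize(a[172:252,210:310],(800,640),interpolation=cv2.INTER_CUBIC)[:600])
E
```

```text
(no output)
```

View pics/tc.png

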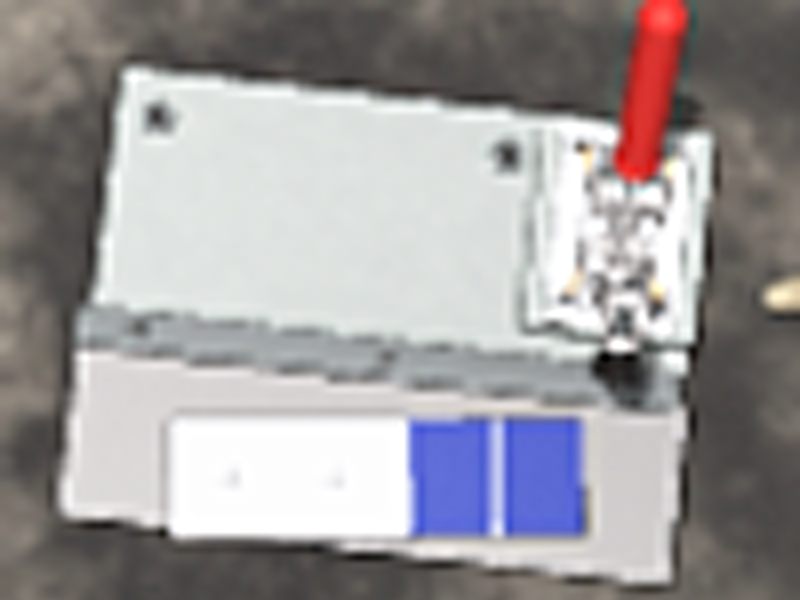

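The crop confirms it. The larger blank is on the bed, with its blue end to the right and the white line at crop x≈497. Next I'll fit the poses of the block and blank.

```bash
python3 - <<'E'
from h import *
np.set_printoptions(precision=4,suppress=True)
f=lambda x,y:((x+.5)/8-.5+210,(y+.5)/8-.5+172)
g=lambda x,y,z:ray("top",f(x,y),z)[:2]
LF,RF=g(62,515,.04),g(672,583,.04); FL,FR=g(75,345,.052),g(683,405,.052)
for n,a,b in(("front",LF,RF),("fence",FL,FR)):
    d=a-b; print(n,a,b,np.linalg.norm(d),"yaw",np.arctan2(-d[0],d[1]))
B=[g(*p,.045) for p in((170,418),(583,420),(583,535),(170,535))]
print(np.array(B),"c",np.mean(B,0)); d=B[0]-B[1]; print(np.linalg.norm(d),np.arctan2(-d[0],d[1]),np.linalg.norm(B[1]-B[2]))
# block origin: average
d=(LF-RF)+(FL-FR); yaw=np.arctan2(-d[0],d[1]); c,s=np.cos(yaw),np.sin(yaw);M=np.array([[c,-s],[s,c]])
e=[P-M@np.array(q) for P,q in((LF,(-.08,.105)),(RF,(-.08,-.105)),(FL,(-.022,.105)),(FR,(-.022,-.105)))]
print("yaw",yaw,np.array(e),np.mean(e,0)); O=np.mean(e,0)
bl=M.T@(np.mean(B,0)-O); print("blank in block",bl)
print("line block",M.T@(g(497,475,.045)-O))
for n,q in(("handle",(.095,-.075)),("edge",(-.042,-.105)),("fence",(-.022,0)),("hinge",(.018,-.075))): print(n,O+M@np.array(q))
print("side handle tip uv",proj("side",np.r_[O+M@[.095,-.075],.17])*800/512,"top",proj("top",np.r_[O+M@[.095,-.075],.17])*800/512)
E
```

```text
front [0.4564 0.1164] [ 0.4296 -0.0907] 0.20880759349105088 yaw -0.12895186170473874
fence [0.5136 0.1102] [ 0.4892 -0.0953] 0.20692586181765335 yaw -0.11801045545404623
[[ 0.4885  0.0787]
 [ 0.4851 -0.0618]
 [ 0.4463 -0.0607]
 [ 0.449   0.0791]] c [0.4672 0.0088]
0.14059045219209396 -0.02439954531433408 0.038779948738799495
yaw -0.12350592083490335 [[0.5229 0.0023]
 [0.5219 0.0037]
 [0.5225 0.0033]
 [0.524  0.0062]] [0.5228 0.0039]
blank in block [-0.0558 -0.0019]
line block [-0.0509 -0.0426]
handle [ 0.6078 -0.0823]
edge [ 0.4682 -0.0952]
fence [0.501  0.0066]
hinge [ 0.5314 -0.0728]
side handle tip uv [433.9439 293.9097] top [456.6407 267.3284]
```

>>> carry_out --series '[[[-5, -28, 25], [0, 0, 0]], [[-5, -28, 25], [0, 0, 0]], [[-3, -28, 25], [0, 0, 0]], [[0, -28, 25], [0, 0, 0]], [[0, -28, 25], [0, 0, 0]], [[0, -28, 25], [0, 0, 0]], [[0, -28, 25], [0, 0, 0]], [[0, -28, 25], [0, 0, 0]]]' --hand 1

```text
clock: 1.47
ee_pos: [0.3252, 0.3386, 0.229]
orientation: [0.249, 1.561, -0.236]
force: [1.5, 0.4, -0.1]
gripper_width: 0.093
```

```bash
cat >> h.py <<'E'
np.set_printoptions(precision=4,suppress=True)
O=np.array([.5228,.0039]);YAW=-.1235
Rb=R.from_euler("z",YAW)
Rdown=R.from_matrix(np.array([[0,0,1],[0,1,0],[-1,0,0.]]))  # tool y along block y, z along block x
def where():
    s=get_state(); p=np.array(s["ee_pos"]); q=R.from_rotvec(s["orientation"])
    b=Rb.inv().apply(p-np.r_[O,0]); return s,p,q,b
def to(x,y,z,a=0):
    "shift (mm) and turn in tool axes to block pose; a = turn about vertical from jaw-along-block-y"
    s,p,q,b=where(); t=Rb.apply([x,y,z])+np.r_[O,0]
    g=Rb*R.from_euler("z",a)*Rdown
    sh=q.inv().apply(t-p)*1000; tu=(q.inv()*g).as_rotvec()
    print("clock %.2f"%s["clock"],"tcp",p,"block",b*1000,"F",np.array(s["force"]).round(1),"w",round(s["gripper_width"],4),"|| shift",sh.round(1),"turn",tu.round(3))
E
python3 -c "
from h import *
to(-.096,.01,.1)"
```

```text
clock 1.47 tcp [0.3252 0.3386 0.229 ] block [-237.3799  307.8424  229.0207] F [ 1.5  0.4 -0.1] w 0.093 || shift [ 125.9 -267.8  194.4] turn [-0.185 -0.005 -0.008]
```

>>> carry_out --series '[[[0, -33, 24], [-0.02, 0, 0]], [[0, -33, 24], [-0.02, 0, 0]], [[3, -33, 24], [-0.02, 0, 0]], [[5, -33, 24], [-0.02, 0, 0]], [[5, -33, 24], [-0.02, 0, 0]], [[5, -33, 22], [-0.02, 0, 0]], [[10, -33, 20], [-0.02, 0, 0]], [[10, -33, 20], [-0.02, 0, 0]]]'

```text
clock: 2.13
ee_pos: [0.4457, 0.0312, 0.1924]
orientation: [0.121, 1.556, -0.095]
force: [0.1, 0.3, 0.0]
gripper_width: 0.0928
```

```bash
python3 -c "
from h import *
to(-.096,.01,.06)"
```

```text
clock 2.13 tcp [0.4457 0.0312 0.1924] block [-79.8745  17.585  192.4008] F [0.1 0.3 0. ] w 0.0928 || shift [132.1 -10.1 -17.4] turn [-0.014  0.011 -0.018]
```

>>> carry_out --series '[[[0, -10, -17], [-0.014, 0.011, -0.018]], [[10, 0, 0], [0, 0, 0]], [[25, 0, 0], [0, 0, 0]], [[35, 0, 0], [0, 0, 0]], [[35, 0, 0], [0, 0, 0]], [[25, 0, 0], [0, 0, 0]], [[0, 0, 0], [0, 0, 0]], [[0, 0, 0], [0, 0, 0]]]'

```text
clock: 2.8
ee_pos: [0.4369, 0.0077, 0.06]
orientation: [0.114, 1.552, -0.122]
force: [0.2, -0.7, -0.1]
gripper_width: 0.0931
```

```bash
python3 - <<'E'
from h import *
to(-.096,.01,.042)
a=read_camera("top");cv2.imwrite("pics/t1.png",cv2.resize(a[172:252,210:310],(400,320),interpolation=cv2.INTER_CUBIC))
b=read_camera("side")
cv2.imwrite("pics/c1.png",np.hstack([cv2.resize(a[172:252,210:310],(400,400),interpolation=cv2.INTER_CUBIC),cv2.resize(b[180:280,170:270],(400,400),interpolation=cv2.INTER_CUBIC)]))
E
```

```text
clock 2.80 tcp [0.4369 0.0077 0.06  ] block [-85.6851  -6.8291  60.0169] F [ 0.2 -0.7 -0.1] w 0.0931 || shift [ 17.8  16.6 -11. ] turn [-0.027  0.016  0.004]
```

View pics/c1.png

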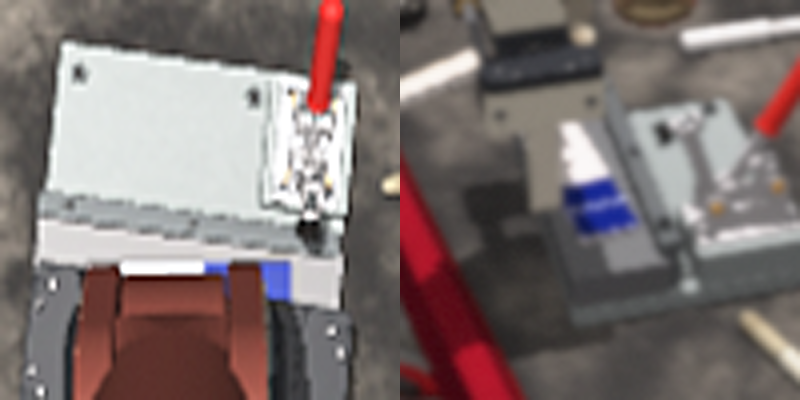

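The views show the open fingers above the bed front, and the blank has not moved. I'll correct the position, then lower.

>>> carry_out --series '[[[0, 8, -6], [-0.013, 0.008, 0]], [[0, 8, -5], [-0.013, 0.008, 0]], [[0, 0, 0], [0, 0, 0]], [[4, 0, 0], [0, 0, 0]], [[4, 0, 0], [0, 0, 0]], [[4, 0, 0], [0, 0, 0]], [[2, 0, 0], [0, 0, 0]], [[0, 0, 0], [0, 0, 0]]]'

```text
clock: 3.57
ee_pos: [0.4328, 0.0289, 0.0518]
orientation: [0.092, 1.554, -0.093]
force: [0.5, -0.2, -0.2]
gripper_width: 0.0928
```

```bash
python3 -c "
from h import *
to(-.094,.01,.042)"
```

```text
clock 3.57 tcp [0.4328 0.0289 0.0518] block [-92.4202  13.7142  51.8077] F [ 0.5 -0.2 -0.2] w 0.0928 || shift [ 9.8 -3.7 -1.7] turn [ 0.005  0.015 -0.   ]
```

>>> carry_out --series '[[[2, -2, -1], [0, 0.015, 0]], [[4, -1, -1], [0, 0, 0]], [[3, 0, 0], [0, 0, 0]], [[2, 0, 0], [0, 0, 0]], [[1, 0, 0], [0, 0, 0]], [[0, 0, 0], [0, 0, 0]], [[0, 0, 0], [0, 0, 0]], [[0, 0, 0], [0, 0, 0]]]'

```text
clock: 4.23
ee_pos: [0.4298, 0.0247, 0.0375]
orientation: [0.094, 1.573, -0.095]
force: [-0.3, -0.1, -0.6]
gripper_width: 0.0931
```

```bash
python3 -c "
from h import *
to(-.094,.01,.042)"
```

```text
clock 4.23 tcp [0.4298 0.0247 0.0375] block [-94.8327   9.1521  37.5408] F [-0.3 -0.1 -0.6] w 0.0931 || shift [-4.5  0.8  0.8] turn [ 0.003 -0.004  0.001]
```

>>> carry_out --series '[[[-3, 0, 0], [0, 0, 0]], [[-1.5, 0, 0], [0, 0, 0]], [[0, 0, 0], [0, 0, 0]], [[0, 0, 0], [0, 0, 0]], [[0, 0, 0], [0, 0, 0]], [[0, 0, 0], [0, 0, 0]], [[0, 0, 0], [0, 0, 0]], [[0, 0, 0], [0, 0, 0]]]'

```text
clock: 4.9
ee_pos: [0.4303, 0.025, 0.0433]
orientation: [0.094, 1.571, -0.094]
force: [0.1, -0.6, -0.2]
gripper_width: 0.0931
```

```bash
python3 -c "
from h import *
to(-.0695,.01,.042)"
```

```text
clock 4.90 tcp [0.4303 0.025  0.0433] block [-94.392    9.5206  43.2845] F [ 0.1 -0.6 -0.2] w 0.0931 || shift [ 1.2  0.4 24.9] turn [ 0.004 -0.002  0.   ]
```

>>> carry_out --series '[[[0.8, 0, 0], [0, 0, 0]], [[0, 0, 2], [0, 0, 0]], [[0, 0, 3], [0, 0, 0]], [[0, 0, 3], [0, 0, 0]], [[0, 0, 2], [0, 0, 0]], [[0, 0, 0], [0, 0, 0]], [[0, 0, 0], [0, 0, 0]], [[0, 0, 0], [0, 0, 0]]]'

```text
clock: 5.57
ee_pos: [0.441, 0.0238, 0.042]
orientation: [0.094, 1.572, -0.094]
force: [-0.1, 1.5, -0.2]
gripper_width: 0.0932
```

```bash
python3 -c "
from h import *
to(-.0695,.01,.0422)"
```

```text
clock 5.57 tcp [0.441  0.0238 0.042 ] block [-83.5998   9.6841  42.0336] F [-0.1  1.5 -0.2] w 0.0932 || shift [-0.2  0.3 14.1] turn [ 0.004 -0.003  0.   ]
```

>>> carry_out --series '[[[-0.1, 0, 2], [0, 0, 0]], [[0, 0, 2.5], [0, 0, 0]], [[0, 0, 2.5], [0, 0, 0]], [[0, 0, 2], [0, 0, 0]], [[0, 0, 1], [0, 0, 0]], [[0, 0, 0.5], [0, 0, 0]], [[0, 0, 0], [0, 0, 0]], [[0, 0, 0], [0, 0, 0]]]'

```text
clock: 6.23
ee_pos: [0.4512, 0.0223, 0.042]
orientation: [0.094, 1.575, -0.095]
force: [-0.5, -0.1, 1.3]
gripper_width: 0.0928
```

```bash
python3 -c "
from h import *
to(-.0695,.01,.0422)"
```

```text
clock 6.23 tcp [0.4512 0.0223 0.042 ] block [-73.3226   9.4074  41.9741] F [-0.5 -0.1  1.3] w 0.0928 || shift [-0.2  0.6  3.8] turn [ 0.004 -0.006  0.001]
```

>>> carry_out --series '[[[-0.1, 0, 1], [0, 0, 0]], [[0, 0, 1], [0, 0, 0]], [[0, 0, 1], [0, 0, 0]], [[0, 0, 1], [0, 0, 0]], [[0, 0, 1], [0, 0, 0]], [[0, 0, 0.5], [0, 0, 0]], [[0, 0, 0.5], [0, 0, 0]], [[0, 0, 0.5], [0, 0, 0]]]'

```text
clock: 6.9
ee_pos: [0.4517, 0.0221, 0.0414]
orientation: [0.095, 1.588, -0.096]
force: [-2.5, 0.8, 3.1]
gripper_width: 0.093
```

```bash
python3 - <<'E'
from h import *
to(-.0695,.01,.0422)
a=read_camera("top");b=read_camera("side")
cv2.imwrite("pics/c2.png",np.hstack([cv2.resize(a[190:250,210:310],(400,240),interpolation=cv2.INTER_CUBIC),cv2.resize(b[200:260,170:270],(400,240),interpolation=cv2.INTER_CUBIC)]))
E
```

```text
clock 6.90 tcp [0.4517 0.0221 0.0414] block [-72.8393   9.3162  41.4318] F [-2.5  0.8  3.1] w 0.093 || shift [-0.8  0.7  3.3] turn [ 0.002 -0.02   0.002]
```

View pics/c2.png

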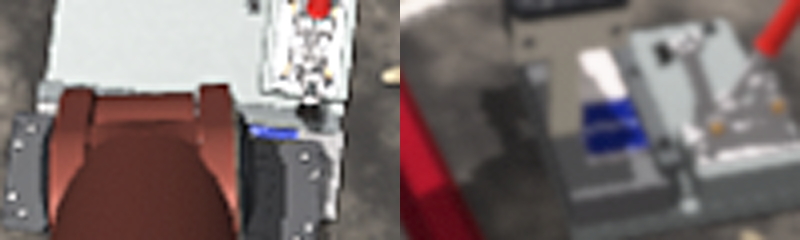

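>>> carry_out --series '[[[0, 0, -4], [0, -0.01, 0]], [[-1, 0, -5], [0, -0.01, 0]], [[-10, 0, -3], [0, 0, 0]], [[-20, 0, 0], [0, 0, 0]], [[-25, 0, 0], [0, 0, 0]], [[-20, 0, 0], [0, 0, 0]], [[-10, 15, 0], [0, 0, 0]], [[0, 20, 0], [0, 0, 0]]]'

```text
clock: 7.67
ee_pos: [0.4529, 0.0536, 0.1353]
orientation: [0.097, 1.539, -0.103]
force: [1.1, 0.1, -0.4]
gripper_width: 0.093
```

```bash
python3 - <<'E'
from h import *
to(-.042,.1,.1,1.5708);to(-.042,.1,.1,-1.5708); print(np.array(get_state()["qpos"]))
E
```

```text
clock 7.67 tcp [0.4529 0.0536 0.1353] block [-75.5036  40.7548 135.2588] F [ 1.1  0.1 -0.4] w 0.093 || shift [36.1 59.4 32.2] turn [-1.575  0.022  0.024]
clock 7.67 tcp [0.4529 0.0536 0.1353] block [-75.5036  40.7548 135.2588] F [ 1.1  0.1 -0.4] w 0.093 || shift [36.1 59.4 32.2] turn [ 1.567  0.024 -0.022]
[-0.2451  0.4309  0.0997  2.0902 -0.0568  0.5956  1.3348]
```

>>> carry_out --series '[[[0, 25, 14], [0, 0, 0]], [[0, 25, 14], [0, 0, 0]], [[0, 0, 0], [0.12, 0, 0]], [[0, 0, 0], [0.12, 0, 0]], [[0, 0, 0], [0.12, 0, 0]], [[0, 0, 0], [0.12, 0, 0]], [[0, 0, 0], [0.12, 0, 0]], [[0, 0, 0], [0.12, 0, 0]]]' --hand -1

```text
clock: 8.33
ee_pos: [0.5013, 0.1083, 0.1479]
orientation: [0.698, 1.401, -0.647]
force: [1.0, 0.5, -0.2]
gripper_width: 0.0441
```

>>> carry_out --series '[[[0, 0, 0], [0.12, 0, 0]], [[0, 0, 0], [0.12, 0, 0]], [[0, 0, 0], [0.12, 0, 0]], [[0, 0, 0], [0.12, 0, 0]], [[0, 0, 0], [0.12, 0, 0]], [[0, 0, 0], [0.12, 0, 0]], [[0, 0, 0], [0.1, 0, 0]], [[0, 0, 0], [0, 0, 0]]]'

```text
clock: 9.0
ee_pos: [0.5112, 0.1092, 0.1572]
orientation: [1.377, 1.071, -1.239]
force: [-0.3, 0.4, -0.5]
gripper_width: 0.0001
```

```bash
python3 - <<'E'
from h import *
to(-.042,.1,.06,-1.5708); print(np.array(get_state()["qpos"]))
a=read_camera("top");b=read_camera("side")
cv2.imwrite("pics/c3.png",np.vstack([cv2.resize(a[200:252,210:310],(576,300),interpolation=cv2.INTER_CUBIC),cv2.resize(b[200:252,170:270],(576,300),interpolation=cv2.INTER_CUBIC)]))
E
```

```text
clock 9.00 tcp [0.5112 0.1092 0.1572] block [-24.5075 103.0773 157.2059] F [-0.3  0.4 -0.5] w 0.0001 || shift [ 95.  -26.7   5.8] turn [-0.03  -0.021 -0.097]
[-0.657   0.5082  0.5794  1.9635 -0.4231  0.6843  0.0171]
```

View pics/c3.png

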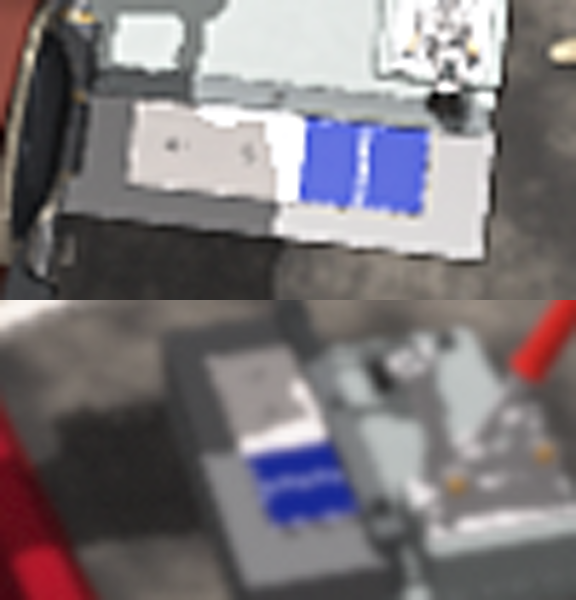

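The blank now looks flat against the fence. Its ends are at crop x 130 and 430, and the white line is at x≈364. Next I'll work out how far it has to go along the fence.

```bash
cat >> h.py <<'E'
def blk(cam,uv,z): return Rb.inv().apply(ray(cam,uv,z)-np.r_[O,0])[:2]*1000
E
python3 - <<'E'
from h import *
sy=300/52;f=lambda x,y:((x+.5)/5.76-.5+210,(y+.5)/sy-.5+200)
for n,p,z in(("Lb",(130,105),.045),("Lf",(130,187),.045),("Rb",(430,128),.045),("Rf",(422,213),.045),("line",(364,165),.045),("edgeF",(485,262),.04),("edgeB",(494,130),.04),("FrontL",(62,212),.04)): print(n,blk("top",f(*p),z))
for c in("top","side"):
  for n,z in(("bend_edge",.04),("blank",.04),("bend_line",.045)): print(c,n,[(d["p"],blk(c,d["uv"],z)) for d in mark_of(c,n)[:2]])
E
```

```text
Lb [-26.5752  68.2587]
Lf [-64.919   63.8987]
Rb [-22.6573 -74.1297]
Rf [-62.6716 -74.1695]
line [-43.1865 -44.8432]
edgeF [ -82.2892 -106.1017]
edgeB [ -20.1986 -104.6748]
FrontL [-79.9101  95.0636]
top bend_edge [(0.65, array([ -50.8138, -111.7038]))]
top blank [(0.95, array([  75.0999, -344.1279])), (0.6, array([-45.769 ,  -0.8194]))]
top bend_line [(0.71, array([-44.3348, -42.0067]))]
side bend_edge [(0.87, array([-43.7905, -89.4601]))]
side blank [(0.86, array([-48.1951,  -2.2861])), (0.46, array([  68.4228, -381.9315]))]
side bend_line [(0.66, array([-44.1778, -46.648 ]))]
```

>>> carry_out --series '[[[0, -10, 5], [-0.03, -0.02, -0.05]], [[20, -9, 5], [0, 0, -0.045]], [[20, 0, 5], [0, 0, 0]], [[20, 0, 0], [0, 0, 0]], [[10, 0, 0], [0, 0, 0]], [[5, 0, 0], [0, 0, 0]], [[0, 0, 0], [0, 0, 0]], [[0, 0, 0], [0, 0, 0]]]'

```text
clock: 10.07
ee_pos: [0.4917, 0.096, 0.078]
orientation: [1.296, 1.154, -1.295]
force: [-0.2, -0.1, -0.0]
gripper_width: 0.0006
```

```bash
python3 -c "
from h import *
to(-.046,.09,.0422,-1.5708)"
```

```text
clock 10.07 tcp [0.4917 0.096  0.078 ] block [-42.247   87.5969  77.971 ] F [-0.2 -0.1 -0. ] w 0.0006 || shift [35.8 -3.7 -2.4] turn [ 0.007 -0.002  0.001]
```

>>> carry_out --series '[[[8, -2, -2], [0, 0, 0]], [[10, -1.5, -1], [0, 0, 0]], [[8, 0, 0], [0, 0, 0]], [[4, 0, 0], [0, 0, 0]], [[2, 0, 0], [0, 0, 0]], [[1, 0, 0], [0, 0, 0]], [[0, 0, 0], [0, 0, 0]], [[0, 0, 0], [0, 0, 0]]]'

```text
clock: 10.73
ee_pos: [0.4913, 0.1011, 0.0455]
orientation: [1.3, 1.151, -1.287]
force: [0.4, 0.2, 0.8]
gripper_width: 0.0004
```

```bash
python3 -c "
from h import *
to(-.046,.09,.0422,-1.5708)"
```

```text
clock 10.73 tcp [0.4913 0.1011 0.0455] block [-43.2679  92.5378  45.513 ] F [0.4 0.2 0.8] w 0.0004 || shift [ 3.3 -2.8  2.5] turn [ 0.009 -0.005 -0.006]
```

>>> carry_out --series '[[[1.5, -2, 0], [0.009, 0, 0]], [[1, -1, 1], [0, 0, 0]], [[0.5, 0, 3], [0, 0, 0]], [[0, 0, 4], [0, 0, 0]], [[0, 0, 4], [0, 0, 0]], [[0, 0, 2], [0, 0, 0]], [[0, 0, 0], [0, 0, 0]], [[0, 0, 0], [0, 0, 0]]]'

```text
clock: 11.4
ee_pos: [0.4868, 0.0853, 0.0432]
orientation: [1.309, 1.144, -1.293]
force: [0.5, 0.1, 0.5]
gripper_width: 0.0004
```

```bash
python3 -c "
from h import *
to(-.046,.015,.0422,-1.5708)"
```

```text
clock 11.40 tcp [0.4868 0.0853 0.0432] block [-45.7363  76.3373  43.2246] F [0.5 0.1 0.5] w 0.0004 || shift [ 0.7 -0.1 61.3] turn [-0.003 -0.005 -0.008]
```

>>> carry_out --series '[[[0.7, 0, 2], [0, 0, 0]], [[0.3, 0, 4], [0, 0, 0]], [[0, 0, 5], [0, 0, 0]], [[0, 0, 5], [0, 0, 0]], [[0, 0, 5], [0, 0, 0]], [[0, 0, 4], [0, 0, 0]], [[0, 0, 2], [0, 0, 0]], [[0, 0, 0], [0, 0, 0]]]'

```text
clock: 12.07
ee_pos: [0.4835, 0.0563, 0.0422]
orientation: [1.31, 1.144, -1.292]
force: [0.3, 0.5, -0.0]
gripper_width: 0.0006
```

```bash
python3 -c "
from h import *
to(-.046,.015,.0422,-1.5708)"
```

```text
clock 12.07 tcp [0.4835 0.0563 0.0422] block [-45.4627  47.1853  42.21  ] F [ 0.3  0.5 -0. ] w 0.0006 || shift [-0.2 -0.5 32.2] turn [-0.002 -0.006 -0.009]
```

>>> carry_out --series '[[[-0.1, -0.3, 2], [0, 0, 0]], [[0, 0, 3], [0, 0, 0]], [[0, 0, 4], [0, 0, 0]], [[0, 0, 4], [0, 0, 0]], [[0, 0, 4], [0, 0, 0]], [[0, 0, 3], [0, 0, 0]], [[0, 0, 2], [0, 0, 0]], [[0, 0, 0], [0, 0, 0]]]'

```text
clock: 12.73
ee_pos: [0.4801, 0.0323, 0.0421]
orientation: [1.31, 1.145, -1.291]
force: [0.2, 0.9, 0.4]
gripper_width: 0.0005
```

```bash
python3 - <<'E'
from h import *
to(-.046,.015,.0422,-1.5708)
a=read_camera("top");b=read_camera("side")
cv2.imwrite("pics/c4.png",np.vstack([cv2.resize(a[215:250,230:310],(686,300),interpolation=cv2.INTER_CUBIC),cv2.resize(b[210:260,180:260],(480,300),interpolation=cv2.INTER_CUBIC)[:,:] if 0 else cv2.copyMakeBorder(cv2.resize(b[210:260,180:260],(480,300),interpolation=cv2.INTER_CUBIC),0,0,0,206,0)]))
for n,z in(("bend_edge",.04),("bend_line",.045)): 
  for c in("top","side"): print(c,n,[(d["p"],blk(c,d["uv"],z)) for d in mark_of(c,n)[:2]])
E
```

```text
clock 12.73 tcp [0.4801 0.0323 0.0421] block [-45.9006  22.9478  42.1362] F [0.2 0.9 0.4] w 0.0005 || shift [-0.1 -0.1  7.9] turn [-0.002 -0.007 -0.009]
top bend_edge [(0.68, array([ -50.7133, -104.8684]))]
side bend_edge [(0.69, array([ -45.9686, -117.5413]))]
top bend_line [(0.93, array([  83.0569, -359.7091])), (0.67, array([-51.9685, -96.1266]))]
side bend_line [(0.7, array([ -37.0557, -101.9946]))]
```

View pics/c4.png

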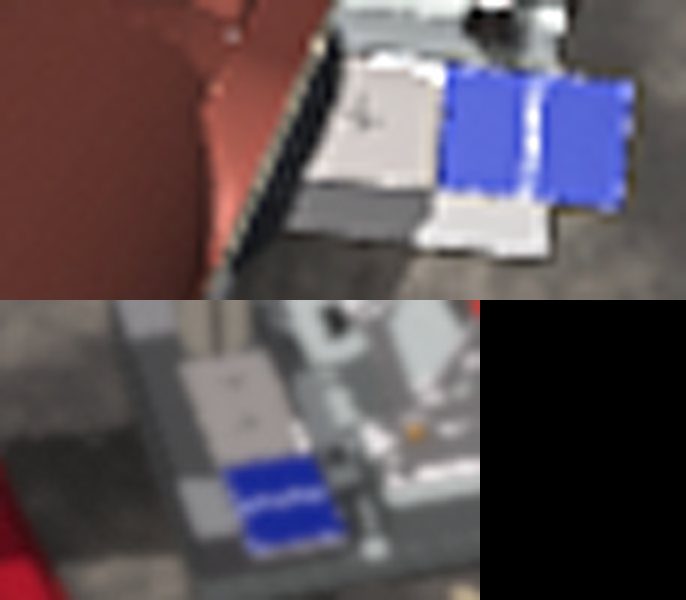

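The blank lies along the fence. The white line is at x≈531 in the upper crop and the bed edge at x≈556, so a few mm remain. I'll measure to sub-pixel accuracy.

```bash
cat > m.py <<'E'
from h import *
a0=cv2.imread("pics/top0.png")
def edge():
    g=a0[:,:,1].astype(float); P=[]
    for v in range(225,242):
        d=np.abs(np.diff(g[v,288:302])); i=d.argmax(); w=d[max(i-1,0):i+2]; 
        P.append((288.5+(w*np.arange(max(i-1,0),max(i-1,0)+len(w))).sum()/w.sum(),v))
    return np.array(P)
def line(im,lo,hi):
    # rows where blue both sides: red-channel peak
    P=[]; b,g,r=[im[:,:,k].astype(float) for k in range(3)]
    for v in range(215,250):
        blue=np.where((b[v]-r[v]>70))[0]; blue=blue[(blue>lo)&(blue<hi)]
        if len(blue)<8: continue
        u=np.arange(blue.min()+2,blue.max()-1); w=r[v,u]-np.percentile(r[v,u],40); w[w<25]=0
        if w.sum()>0: P.append(((u*w).sum()/w.sum(),v))
    return np.array(P)
if __name__=="__main__":
    E=np.array([blk("top",p,.04) for p in edge()]); print("edge",np.median(E[:,1]),E[:,1].round(1))
    im=read_camera("top"); L=line(im,255,312); B=np.array([blk("top",p,.045) for p in L])
    print("line x",B[:,0].round(1),"y",B[:,1].round(1)); print("diff line-edge",np.median(B[:,1])-np.median(E[:,1]))
E
python3 m.py
```

```text
edge -104.5774021710056 [-105.9 -105.9 -104.1 -104.1 -103.7 -104.3 -104.7 -105.  -105.3 -105.5
 -105.6 -105.7 -103.5 -103.3 -103.8 -104.2 -104.6]
line x [-26.1 -29.2 -31.9 -34.7 -37.4 -40.1 -42.8 -45.4 -48.1 -50.8 -53.6 -56.3
 -59.  -61.8] y [-99.5 -95.9 -95.6 -95.3 -95.5 -95.8 -96.1 -96.3 -96.6 -96.7 -96.2 -96.
 -96.  -95. ]
diff line-edge 8.549494866681314
```

>>> carry_out --series '[[[0, 0, 1], [0, 0, 0]], [[0, 0, 2], [0, 0, 0]], [[0, 0, 2], [0, 0, 0]], [[0, 0, 1.5], [0, 0, 0]], [[0, 0, 0.7], [0, 0, 0]], [[0, 0, 0], [0, 0, 0]], [[0, 0, 0], [0, 0, 0]], [[0, 0, 0], [0, 0, 0]]]'

```text
clock: 13.75
ee_pos: [0.4792, 0.0264, 0.042]
orientation: [1.309, 1.147, -1.289]
force: [-0.4, 1.0, 0.5]
gripper_width: 0.0008
```

```bash
python3 m.py; python3 -c "
from h import *
to(-.046,.0146,.0422,-1.5708)"
```

```text
edge -104.5774021710056 [-105.9 -105.9 -104.1 -104.1 -103.7 -104.3 -104.7 -105.  -105.3 -105.5
 -105.6 -105.7 -103.5 -103.3 -103.8 -104.2 -104.6]
line x [-25.7 -28.1 -31.2 -34.  -36.7 -39.5 -42.2 -44.9 -47.6 -50.2 -52.9 -55.6
 -58.4 -61.4] y [-103.6 -106.7 -102.3 -102.2 -102.1 -101.7 -101.5 -101.7 -102.  -102.2
 -102.5 -102.6 -102.1  -98.7]
diff line-edge 2.4224666735288025
clock 13.80 tcp [0.4792 0.0264 0.042 ] block [-46.043   16.9101  42.0161] F [-0.5  0.8  0.3] w 0.0006 || shift [-0.2  0.   2.3] turn [ 0.    -0.008 -0.008]
```

>>> carry_out --series '[[[0, 0, 0.8], [0, 0, 0]], [[0, 0, 1], [0, 0, 0]], [[0, 0, 0.8], [0, 0, 0]], [[0, 0, 0], [0, 0, 0]], [[0, 0, 0], [0, 0, 0]], [[0, 0, 0], [0, 0, 0]], [[0, 0, 0], [0, 0, 0]], [[0, 0, 0], [0, 0, 0]]]'

```text
clock: 14.47
ee_pos: [0.4789, 0.0238, 0.042]
orientation: [1.309, 1.148, -1.289]
force: [1.0, 0.8, 0.3]
gripper_width: 0.0007
```

```bash
python3 m.py|tail -2; python3 -c "
from h import *
to(-.046,.0146,.0422,-1.5708)"
```

```text
-105.1 -105.3 -104.8 -100.3 -128.7]
diff line-edge -0.20922642510795697
clock 14.52 tcp [0.4789 0.0238 0.042 ] block [-45.9934  14.331   42.0093] F [0.5 1.1 0.9] w 0.0005 || shift [-0.2 -0.  -0.3] turn [ 0.001 -0.008 -0.008]
```

>>> carry_out --series '[[[0, 0, -4], [0, 0, 0]], [[-1, 0, -5], [0, 0, 0]], [[-15, 0, -10], [0, 0, 0]], [[-30, 0, -20], [0, 0, 0]], [[-35, 0, -20], [0, 0, 0]], [[-35, 0, -20], [0, 0, 0]], [[-35, 0, 0], [0, 0, 0]], [[-20, 0, 0], [0, 0, 0]]]'

```text
clock: 15.18
ee_pos: [0.4839, 0.1055, 0.2155]
orientation: [1.299, 1.152, -1.305]
force: [0.5, -0.3, 0.8]
gripper_width: 0.0003
```

>>> carry_out --series '[[[-15, 0, 0], [-0.12, 0, 0]], [[-10, 0, 0], [-0.12, 0, 0]], [[0, 0, 0], [-0.12, 0, 0]], [[0, 0, 0], [-0.12, 0, 0]], [[0, 0, 0], [-0.12, 0, 0]], [[0, 0, 0], [-0.12, 0, 0]], [[0, 0, 0], [-0.12, 0, 0]], [[0, 0, 0], [-0.12, 0, 0]]]'

```text
clock: 15.85
ee_pos: [0.4854, 0.1119, 0.2494]
orientation: [0.55, 1.496, -0.538]
force: [-0.2, -0.2, -0.3]
gripper_width: 0.0004
```

```bash
python3 m.py; python3 - <<'E'
from h import *
to(.082,-.075,.21); print(np.array(get_state()["qpos"]))
a=read_camera("top");b=read_camera("side")
cv2.imwrite("pics/c5.png",np.vstack([cv2.resize(a[205:250,230:310],(533,300),interpolation=cv2.INTER_CUBIC),cv2.resize(b[205:250,180:260],(533,300),interpolation=cv2.INTER_CUBIC)]))
E
```

```text
edge -104.5774021710056 [-105.9 -105.9 -104.1 -104.1 -103.7 -104.3 -104.7 -105.  -105.3 -105.5
 -105.6 -105.7 -103.5 -103.3 -103.8 -104.2 -104.6]
line x [-25.5 -27.8 -31.  -33.7 -36.4 -39.2 -41.9 -44.6 -47.3 -50.  -52.6 -55.3
 -58.1 -61.3 -61. ] y [-105.5 -109.4 -104.5 -104.8 -104.8 -104.4 -104.2 -104.4 -104.7 -104.9
 -105.1 -105.3 -104.8  -99.5 -128.7]
diff line-edge -0.21113574189612905
clock 15.90 tcp [0.4853 0.1118 0.2495] block [-50.4592 102.4174 249.4619] F [-0.4 -0.3 -0.2] w 0.0007 || shift [ 39.3 -78.6 207. ] turn [-0.568  0.005 -0.008]
[-0.5481  0.3586  0.3883  1.8227 -0.1647  0.9826  0.7875]
```

View pics/c5.png

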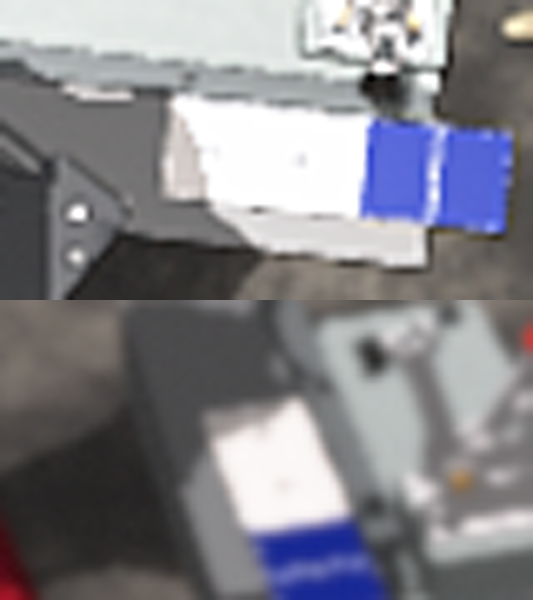

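The line appears on the edge. I'll check the gap to the fence numerically while moving on to the handle.

```bash
python3 - <<'E'
from h import *
f=lambda x,y:((x+.5)/6.6625-.5+230,(y+.5)/6.667-.5+205)
for n,p,z in(("back",(180,95),.045),("back2",(370,118),.045),("backR",(512,133),.045),("front",(362,215),.045),("frontR",(503,232),.045),("bedF",(260,248),.04),("bedF2",(425,268),.04)): print(n,blk("top",f(*p),z))
a=read_camera("top").astype(float); s=a[:,:,0]-a[:,:,2]
for u in range(286,306,2):
    c=s[215:245,u]; t=c>60; i=np.where(t)[0]
    if len(i): 
        m=c.max()/2; sub=lambda i,j:i+(c[i]-m)/(c[i]-c[j])*(j-i)
        k=np.where(c>m)[0]; v0,v1=215+sub(k[0],k[0]-1),215+sub(k[-1],k[-1]+1)
        p,q=blk("top",(u,v0),.045),blk("top",(u,v1),.045); print(u,p.round(1),q.round(1))
E
```

```text
back [-22.4784   1.569 ]
back2 [-23.7655 -76.6117]
backR [ -23.8376 -134.726 ]
front [-63.2205 -77.0982]
frontR [ -64.0717 -134.59  ]
bedF [-80.7952 -37.3017]
bedF2 [ -81.8022 -104.9054]
286 [-24.2 -79.1] [-63.  -82.8]
288 [-24.4 -84.6] [-63.1 -88.2]
290 [-24. -90.] [-62.6 -93.6]
292 [-24.2 -95.5] [-62.8 -99. ]
294 [ -24.3 -100.9] [ -61.9 -104.4]
296 [ -28.2 -106.7] [ -63.8 -110. ]
298 [ -24.8 -111.9] [ -63.4 -115.4]
300 [ -24.  -117.3] [ -63.4 -120.8]
302 [ -23.8 -122.7] [ -64.2 -126.3]
304 [ -24.1 -128.2] [ -64.1 -131.7]
```

>>> carry_out --series '[[[0, 0, 0], [-0.12, 0, 0]], [[0, 0, 0], [-0.12, 0, 0]], [[0, 0, 0], [-0.12, 0, 0]], [[0, 0, 0], [-0.12, 0, 0]], [[0, 0, 0], [-0.05, 0, 0]], [[-3, -20, 15], [0, 0, 0]], [[0, -25, 20], [0, 0, 0]], [[0, -25, 20], [0, 0, 0]]]'

```text
clock: 16.72
ee_pos: [0.5259, 0.042, 0.2508]
orientation: [0.127, 1.566, -0.113]
force: [-0.2, -0.6, -0.5]
gripper_width: 0.0006
```

```bash
python3 -c "
from h import *
to(.082,-.075,.19)"
```

```text
clock 16.72 tcp [0.5259 0.042  0.2508] block [ -1.5828  38.1783 250.8171] F [-0.2 -0.6 -0.5] w 0.0006 || shift [  59.8 -111.2   86.8] turn [-0.029  0.001 -0.009]
```

>>> carry_out --series '[[[0, -25, 20], [-0.03, 0, 0]], [[0, -30, 23], [0, 0, 0]], [[0, -26, 20], [0, 0, 0]], [[0, -15, 12], [0, 0, 0]], [[0, -5, 4], [0, 0, 0]], [[0, 0, 0], [0, 0, 0]], [[0, 0, 0], [0, 0, 0]], [[0, 0, 0], [0, 0, 0]]]'

```text
clock: 17.38
ee_pos: [0.5937, -0.0783, 0.2478]
orientation: [0.117, 1.569, -0.111]
force: [-0.1, -0.6, 0.7]
gripper_width: 0.0005
```

```bash
python3 -c "
from h import *
to(.082,-.075,.17)"
```

```text
clock 17.38 tcp [ 0.5937 -0.0783  0.2478] block [ 80.5269 -72.8608 247.8428] F [-0.1 -0.6  0.7] w 0.0005 || shift [77.8 -2.4  1.6] turn [-0.021 -0.001 -0.004]
```

>>> carry_out --series '[[[10, -2, -2], [-0.02, 0, 0]], [[20, 0, -4], [0, 0, 0]], [[20, 0, -3], [0, 0, 0]], [[14, 0, 0], [0, 0, 0]], [[5, 0, 0], [0, 0, 0]], [[0, 0, 0], [0, 0, 0]], [[0, 0, 0], [0, 0, 0]], [[0, 0, 0], [0, 0, 0]]]'

```text
clock: 18.05
ee_pos: [0.583, -0.062, 0.1801]
orientation: [0.093, 1.567, -0.073]
force: [0.9, -1.2, 0.4]
gripper_width: 0.0002
```

```bash
python3 -c "
from h import *
to(.072,-.075,.16)"
```

```text
clock 18.05 tcp [ 0.583  -0.062   0.1801] block [ 67.8123 -58.0029 180.0813] F [ 0.9 -1.2  0.4] w 0.0002 || shift [ 19.9 -17.3   3.9] turn [ 0.018  0.001 -0.013]
```

>>> carry_out --series '[[[0, -8, 2], [0.018, 0, -0.01]], [[0, -7, 2], [0, 0, 0]], [[0, -1, 0], [0, 0, 0]], [[0, 0, 0], [0, 0, 0]], [[0, 0, 0], [0, 0, 0]], [[0, 0, 0], [0, 0, 0]], [[0, 0, 0], [0, 0, 0]], [[0, 0, 0], [0, 0, 0]]]'

```text
clock: 18.72
ee_pos: [0.5877, -0.0814, 0.1838]
orientation: [0.101, 1.56, -0.099]
force: [-1.0, -0.4, 0.1]
gripper_width: 0.0005
```

```bash
python3 -c "
from h import *
to(.072,-.075,.16)"
```

```text
clock 18.72 tcp [ 0.5877 -0.0814  0.1838] block [ 74.8697 -76.7014 183.7998] F [-1.  -0.4  0.1] w 0.0005 || shift [23.8  1.6 -3.1] turn [-0.004  0.008 -0.002]
```

>>> carry_out --series '[[[4, 1, -1], [0, 0, 0]], [[6, 0, -1], [0, 0, 0]], [[6, 0, 0], [0, 0, 0]], [[5, 0, 1], [0, 0, 0]], [[5, 0, 2], [0, 0, 0]], [[5, 0, 3], [0, 0, 0]], [[4, 0, 3], [0, 0, 0]], [[2, 0, 1], [0, 0, 0]]]'

```text
clock: 19.38
ee_pos: [0.5961, -0.0817, 0.1462]
orientation: [0.1, 1.559, -0.099]
force: [0.2, 0.7, 0.2]
gripper_width: 0.0004
```

```bash
python3 -c "
from h import *
to(.090,-.075,.137)
print([(d['p'],np.array(d['uv']),proj('side',Rb.apply([.095,-.075,.17])+np.r_[O,0]))for d in (read_camera('side') is not None and mark_of('side','handle_end'))[:2]])"
```

```text
clock 19.38 tcp [ 0.5961 -0.0817  0.1462] block [ 83.3133 -75.9392 146.1902] F [0.2 0.7 0.2] w 0.0004 || shift [9.3 0.9 6.6] turn [-0.004  0.009 -0.002]
[(0.75, array([224.3, 238.1]), array([277.7158, 188.0962])), (0.48, array([282.4, 189.9]), array([277.7158, 188.0962]))]
```

>>> carry_out --series '[[[4, 0, 2], [0, 0, 0]], [[5, 0, 2], [0, 0, 0]], [[6, 0, 2], [0, 0, 0]], [[6, 0, 2], [0, 0, 0]], [[6, 0, 2], [0, 0, 0]], [[6, 0, 1], [0, 0, 0]], [[5, 0, 1], [0, 0, 0]], [[3, 0, 0], [0, 0, 0]]]'

```text
clock: 20.15
ee_pos: [0.6095, -0.083, 0.1033]
orientation: [0.101, 1.559, -0.098]
force: [0.9, -0.2, 0.9]
gripper_width: 0.0006
```

```bash
python3 - <<'E'
from h import *
to(.1,-.075,.083)
a=read_camera("top");b=read_camera("side")
cv2.imwrite("pics/c6.png",np.hstack([cv2.resize(a[180:250,230:310],(400,350),interpolation=cv2.INTER_CUBIC),cv2.resize(b[170:260,190:293],(400,350),interpolation=cv2.INTER_CUBIC)]))
E
```

```text
clock 20.15 tcp [ 0.6095 -0.083   0.1033] block [ 96.7063 -75.5473 103.3073] F [ 0.9 -0.2  0.9] w 0.0006 || shift [20.3  0.5  3.1] turn [-0.003  0.01  -0.002]
```

View pics/c6.png

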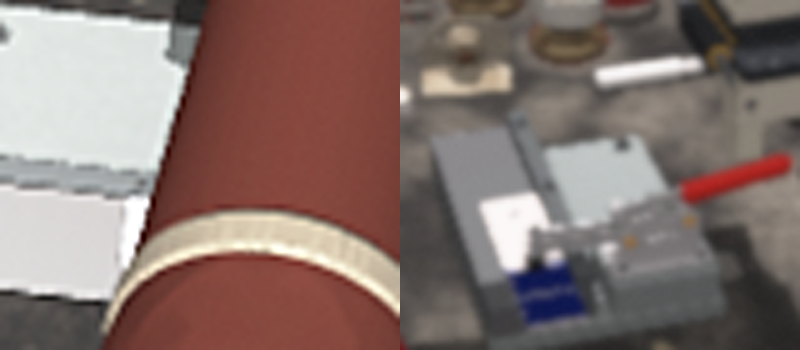

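The handle is nearly level and the pad is just above the blank. I'll press on to the stop.

>>> carry_out --series '[[[3, 0, 1], [0, 0, 0]], [[4, 0, 1], [0, 0, 0]], [[4, 0, 0], [0, 0, 0]], [[4, 0, 0], [0, 0, 0]], [[3, 0, 0], [0, 0, 0]], [[2, 0, 0], [0, 0, 0]], [[2, 0, 0], [0, 0, 0]], [[2, 0, 0], [0, 0, 0]]]'

```text
clock: 20.92
ee_pos: [0.6129, -0.0835, 0.0816]
orientation: [0.101, 1.556, -0.098]
force: [-4.0, 1.6, 14.6]
gripper_width: 0.0002
```

>>> carry_out --series '[[[2, 0, 0], [0, 0, 0]], [[2, 0, 0], [0, 0, 0]], [[2, 0, 0], [0, 0, 0]], [[2, 0, 0], [0, 0, 0]], [[2, 0, 0], [0, 0, 0]], [[2, 0, 0], [0, 0, 0]], [[2, 0, 0], [0, 0, 0]], [[2, 0, 0], [0, 0, 0]]]'

```text
clock: 21.58
ee_pos: [0.6128, -0.0835, 0.0821]
orientation: [0.105, 1.552, -0.094]
force: [-2.6, 0.8, 11.8]
gripper_width: 0.0006
```

```bash
python3 -c "
from h import *
to(.1,-.075,.083)"
```

```text
clock 21.58 tcp [ 0.6128 -0.0835  0.0821] block [100.0901 -75.6425  82.1422] F [-2.6  0.8 11.8] w 0.0006 || shift [-0.9  0.6 -0.1] turn [-0.004  0.016 -0.008]
```

It is at the stop: TCP z is 82 mm against a level bar, with 12–15 N. Retracting straight up.

>>> carry_out --series '[[[-3, 0, 0], [0, 0, 0]], [[-10, 0, 0], [0, 0, 0]], [[-25, 0, 0], [0, 0, 0]], [[-35, 0, 0], [0, 0, 0]], [[-35, 0, 0], [0, 0, 0]], [[-30, 0, 0], [0, 0, 0]], [[-15, 10, -15], [0, 0, 0]], [[0, 25, -25], [0, 0, 0]]]'

```text
clock: 22.25
ee_pos: [0.576, -0.0517, 0.2428]
orientation: [0.109, 1.551, -0.107]
force: [-0.5, -0.1, -0.4]
gripper_width: 0.0009
```

>>> carry_out --series '[[[0, 28, -20], [0, 0, 0]], [[0, 30, -20], [0, 0, 0]], [[0, 30, -20], [0, 0, 0]], [[0, 30, -15], [0, 0, 0]], [[0, 30, -15], [0, 0, 0]], [[0, 25, -10], [0, 0, 0]], [[0, 10, 0], [0, 0, 0]], [[0, 0, 0], [0, 0, 0]]]'

```text
clock: 22.92
ee_pos: [0.4959, 0.1547, 0.2475]
orientation: [0.111, 1.544, -0.102]
force: [-0.2, 0.5, -0.1]
gripper_width: 0.0004
```

```bash
python3 m.py|tail -4; python3 - <<'E'
from h import *
to(0,.1,.2)
a=read_camera("top");b=read_camera("side")
for q in((.134,-.075,.076),): print("expected end",[proj(c,Rb.apply(q)+np.r_[O,0]) for c in("top","side")])
for c in("top","side"): print(c,[(d["p"],d["uv"]) for d in mark_of(c,"handle_end")[:3]])
cv2.imwrite("pics/c7.png",np.hstack([cv2.resize(a[170:250,230:310],(400,400),interpolation=cv2.INTER_CUBIC),cv2.resize(b[170:260,195:285],(400,400),interpolation=cv2.INTER_CUBIC)]))
E
```

```text
line x [-26.4 -29.1 -32.2 -33.7 -36.4 -39.2 -41.9 -44.6 -47.3 -50.  -52.6 -55.3
 -58.1 -61.5 -61. ] y [ -96.4  -96.9  -92.9 -104.8 -104.7 -104.4 -104.1 -104.4 -104.7 -104.9
 -105.1 -105.3 -104.8  -98.  -128.7]
diff line-edge -0.09214471074166397
clock 22.97 tcp [0.4959 0.1535 0.2474] block [-45.1225 145.1249 247.3778] F [-0.6 -0.1  0.4] w 0.0005 || shift [ 48.1 -44.8  44.6] turn [-0.014  0.023 -0.007]
expected end [array([290.7666, 163.2598]), array([290.6361, 217.0742])]
top [(0.63, [290.3, 160.5])]
side [(0.59, [288.9, 215.1])]
```

View pics/c7.png

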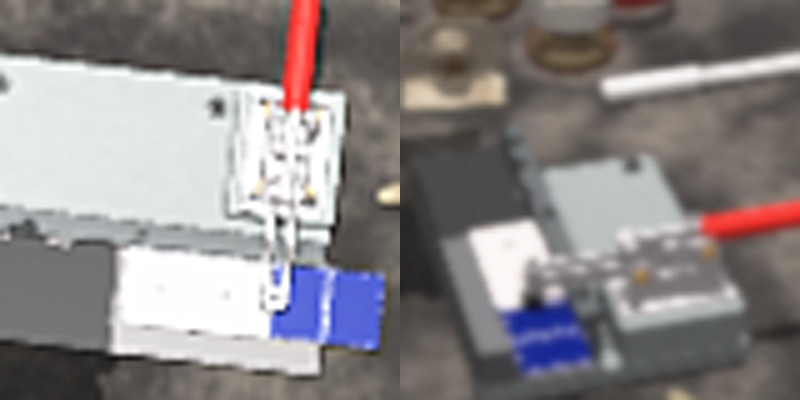

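The clamp is shut with the handle level and its end where expected. The pad is on the blank, the line is on the edge, and the robot is clear. Handing in.

```bash
python3 -c "
from bench import *
print(hand_in())"
```

```text
the job is handed in; nothing more can be done
None
```

The blank is flat against the fence with its white line on the bending edge, and the clamp is shut on it. I handed the job in at about 23 s on the robot's clock. I pushed the blank against the fence with the open fingers, then along it with the shut fingers. Then I pressed the red handle down to its stop and moved the arm clear.

**Last checks, from the top and side pictures and the arm's readings:**
- **Bend line:** 0.1 mm from the bending edge after clamping, with a measuring error of about 1 mm.
- **Fence:** before clamping, the blank's middle was at block x of about -42.4 mm measured from the bed's front edge, or -43.7 mm as fitted. The limit is -45.5 mm. It looked parallel to the fence.
- **Handle:** it stopped at about 12–15 N with the fingertips 82 mm above the bench, which fits the 76 mm stop. Its end then showed within 3 px of where it should be when pressed.
- **Pad force:** I could not measure it. The picture shows the pad standing on the blank.
- **Other things on the bench:** none was touched as far as I saw, but I did not measure their positions again.

**Disagreements:** the network's single readings of the bend-edge and bend-line points were off by up to about 15 mm. I used the sub-pixel image measurement instead.

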